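Put the mixing cup away in the push-latch drawer

TASK

Press in the wooden front of the small grey drawer unit so that its drawer springs fully out. Lower the loose white mixing cup upright into the tapered holder in the drawer, not dropping it and letting it sit lightly without ramming it tight, and let go. Then push the drawer back in until its latch catches and it stays shut, leaving the other things on the bench alone.

Things in the scene. Friction and masses are not known exactly. Their poses are not given: they have to be found in the camera images.
- cup_unit: Small grey drawer unit fixed to the bench, 104 deep (its x), 100 wide (y), 116 high. Origin on the bench under it, 82 behind the carcass's front edge and 22 ahead of its back; its x axis points inward (away from the robot, into the unit), z up. The blue parts cabinet beside it is 166 high. The wooden drawer front stands 18 proud of the carcass when shut.
- drawer (a joint): Drawer slide, m: 0 = latched shut, positive = outward (unit's -x), 0.080 = fully out, -0.012 = pressed to the hard stop. Press the shut front in past -0.010 (about 4 N; 12 N means the stop), let go: a soft spring (3 N shut, 2 N out) drives it to 0.080 in about 1 s. From fully out, push in past -0.010, let go: it catches at 0. A further press opens it again.
- drawer_front (a point): Point on the outer face of the plywood drawer front (86 wide, 100 high, 24 thick, from z = 5 to 105), on its centre line at z = 70: press here. It moves with the drawer. Axes as the unit's: x points inward.
- holder_mouth (a point): Centre of the mouth of the round grey holder on the drawer floor, at z = 56, 53 behind the face of the front; moves with the drawer. Open at the top, mouth 47 inside, 55 outside, 40 high, narrowing downward like the cup. Free from above when the drawer is out; the drawer's sides reach z = 32, the front z = 105. Axes as the unit's.
- cup: Loose white plastic mixing cup, hollow, open at the top, 75 high, 0.06 kg: foot diameter 34, widening evenly to 52 at 48 above the foot, then a straight band of 52 up to the rim. Origin at the centre of its underside, z up. Lightly seated in the holder its underside lies 28 to 30 below the holder's mouth, its rim about 46 above it; pressed harder than a few N it wedges.
- tape_measure: Yellow tape measure, 38 x 72 x 68 high, standing on the bench near the cup; leave it alone. Origin at the centre of its underside.
- staple_box: Red staple box, 50 x 85 x 30 high, lying near the drawer unit; leave it alone. Origin at the centre of its underside.
- blade_box: Small blue box, 30 x 75 x 20 high, lying near the cup; leave it alone. Origin at the centre of its underside.

How it is judged:
By the outcome, as a careful person would: the job done as asked, in the order asked, and still so for the second after the job is handed in, with the robot touching nothing.
It also fails if it takes over 72 s, if anything falls off the work surface, if the arm or the gripper's body presses on something with over 40 N, if the wrist force passes 120 N, or if a joint passes its speed limit or range.

ROBOT

A 6-joint arm with a two-finger parallel gripper is mounted at the origin on the work surface; the furniture and walls round the work are solid. World frame = base frame: x ahead of the robot, y to its left, z up, the work surface at z = 0. Lengths are in m, angles in rad, forces in N, time in s.
With the tool pointing down it reaches from about 0.25 to 0.725 m from the base axis. Payload 4 kg.
Tool frame: the origin (TCP) lies on the front face of the gripper's body, between the roots of the fingers; the fingertips stand 73 mm ahead of it and the grasp point (between the pads) lies 54 mm ahead of it; z points along the fingers, y is the line along which they close (so a half turn about z gives the same grasp; the last joint's range is limited). The gripper opens to 85 mm and grips with 20 to 120 N. Pads are 22 mm wide; open, the fingers measure 114 mm over their backs; the gripper's body (76 mm by 85 mm) begins 54 mm behind the grasp point. The pads swing forward as they close: fully open they stand 13 mm farther back than shut.
Start: joints at [1.276, 0.241, 0.005, 1.335, 0, 1.571], TCP at [0.145, 0.478, 0.304] pointing down, gripper open.
Joint ranges: [-2.72, 2.72], [-1.05, 1.87], [-1.09, 1.28], [-1.99, 2.15], [-1.42, 1.44], [-3.14, 3.14]. Speed limits (rad/s): [2.79, 2.79, 3.14, 3.14, 3.14, 3.14].

INTERFACE

Orientations are given as a unit quaternion [x, y, z, w].
In Python, from workcell import bot gives the robot as it stands. The module is installed in compiled form; this text tells all that it offers.
- The arm moves only by the tool step_arm, never from a script. Its argument "rows" is a list of rows, each a list of 2 entries, a list of its own where there are three numbers: the shift along the tool's x, y, z in mm, then the turn about the tool's z in degrees. A call has 1 to 12 rows; each row is the pose to reach, as a shift and turn from the pose commanded when the call began, along the tool's axes at that moment; what a row does not reach only later rows make up. A row lasts 1/8 s, in which the tool goes at most 62.5 mm and 10.7 degrees, less where a joint would pass 70% of its speed; a pose out of reach is approached as far as the arm can. A call with a gripper value outside its range is refused whole. "claw" is the gripper's target within -1 to 1 (shut at 1, half-way at 0, fully open at -1), set as the call begins (left out, the last holds). The fingers move at their own pace and stop on an object; the grip force is fixed at half the most. Time passes only in rows, so rows that repeat a pose let the fingers close. It gives the time, the measured TCP pose, the force, the opening and the grip force at its end, in the units of the state.
- bot.get_obs(): the state, without advancing time (a new reading comes with each control period).
- bot.camera(name): name is "scene" or "top"; returns (picture, depth): 384x512x3 uint8, red, green, blue; 384x512 float32, m along the optical axis (not along the pixel's ray), 0 where there is no reading.
- bot.camera_params(name): a dict with "fx", "fy", "cx", "cy" (pixels), "pose" (4x4, takes a point from camera to world coordinates). Camera axes: x right, y up, looking along -z (the intrinsics and any distortion apply to the point x, -y, -z); pixel columns grow to the right and rows downward; lengths in m; the calibration is good to about 2 mm. A picture is of the moment at which its call begins. camera_params takes no time and is no camera call.
- bot.job_done(): hands the job in; it is judged then, once.
Trained networks look in the newest picture that a camera, given by its name, has taken for a name from the list of things; names that differ only in an ending like _2 or _b are one class to them, and where a whole thing is asked for, a point or a joint stands for the part that bears it (a point fixed in the world has none). Each returns a list of dicts, best first, with "score" (0 to 1); they miss things now and then, are a little off and sometimes report something else, mostly with a low value. They report only what shows in the picture. A call takes as long as a camera call.
- bot.trace(target, camera): "pixels" (384x512 bool, what is visible of it) and "uv" ([column, row] in pixels, amid what is visible of it).
The state is a dict: "clock": time; "joint_pos": joint angles; "joint_vel": joint speeds; "tau": joint torques, N m; "eef_pos": TCP position; "tool_rot": TCP orientation; "ft_force": force on the tool from outside, world axes, zero at the start; "ft_torque": the same for the moment, N m; "grip_width": finger opening in m; "grasp_force": force on a finger pad.
Only numpy, scipy, OpenCV 4.12 (cv2) and the standard library are available. Lean on these libraries where they do the work, as an engineer would, in place of code of your own. Each camera call takes 0.05 s, during which the arm holds its last target. There are 200 camera calls.

## Working session

There is one attempt and no reset: what is moved stays moved. The work goes in short steps, Python scripts to look and compute and a tool call to move; the robot and the scene stay as the last step left them, time stands still between calls to the robot, and variables do not carry over. Pictures are saved under pics/ and viewed, at most 10 in all, crops included, and the job is handed in when it is done.

Besides the shell and the picture viewer there is one more tool, called after "Request:" as name(argument=value, ...), one argument or row to a line, values as JSON. step_arm: Moves the arm, as the interface text tells. Its arguments: {"type":"object","properties":{"rows":{"type":"array"},"claw":{"type":"number"}},"required":["rows"]}

```bash
mkdir -p pics
cat > h.py <<'E'
import numpy as np, cv2
from workcell import bot
def pts(cam, depth, mask):
    p=bot.camera_params(cam); v,u=np.nonzero(mask&(depth>0)); d=depth[v,u]
    c=np.stack([(u-p['cx'])/p['fx']*d,-(v-p['cy'])/p['fy']*d,-d,np.ones_like(d)])
    return (p['pose']@c)[:3].T
def look(cam,names=()):
    im,d=bot.camera(cam); out={}
    for n in names:
        r=bot.trace(n,cam)
        if r: out[n]=(r[0]['score'],r[0]['uv'],pts(cam,d,r[0]['pixels']),r[0]['pixels'])
    return im,d,out
E
python3 - <<'E'
from h import *
o=bot.get_obs(); print(o['clock'],o['eef_pos'],o['tool_rot'],o['grip_width'])
ims=[]
for c in ('scene','top'):
    im,d,out=look(c,['cup_unit','drawer_front','cup','tape_measure','staple_box','blade_box'])
    ims.append(im); P=bot.camera_params(c); print(c,P['fx'],np.round(P['pose'],3).tolist(),[k for k in P])
    for n,(s,uv,p,m) in out.items():
        print(n,round(s,2),np.round(uv),len(p),np.round(np.percentile(p,[2,50,98],axis=0),3).tolist())
    cv2.imwrite(f'pics/{c}0.png',im[:,:,::-1])
E
```

```text
0.0 [0.1451427  0.47797504 0.30303842] [ 1.46873273e-01  9.89154794e-01 -1.00589028e-03 -1.51274002e-04] 0.08547442116000334
scene 493.38080046156193 [[0.963, 0.228, -0.143, 0.196], [-0.269, 0.792, -0.548, -0.985], [-0.011, 0.567, 0.824, 1.394], [0.0, 0.0, 0.0, 1.0]] ['fx', 'fy', 'cx', 'cy', 'pose']
cup_unit 0.88 [299. 272.] 2107 [[0.414, -0.532, 0.004], [0.476, -0.478, 0.115], [0.544, -0.405, 0.123]]
drawer_front 0.53 [279. 267.] 230 [[0.409, -0.476, 0.027], [0.426, -0.452, 0.105], [0.457, -0.403, 0.112]]
cup 0.69 [212.  89.] 219 [[0.384, 0.306, 0.009], [0.406, 0.32, 0.055], [0.426, 0.361, 0.079]]
staple_box 0.62 [272. 323.] 585 [[0.328, -0.605, 0.008], [0.367, -0.569, 0.032], [0.405, -0.531, 0.038]]
blade_box 0.61 [195. 111.] 112 [[0.328, 0.237, 0.009], [0.341, 0.266, 0.023], [0.355, 0.308, 0.03]]
top 400.3307675666591 [[-0.025, 0.994, -0.102, 0.282], [-1.0, -0.025, -0.002, -0.122], [-0.005, 0.102, 0.995, 1.339], [0.0, 0.0, 0.0, 1.0]] ['fx', 'fy', 'cx', 'cy', 'pose']
cup_unit 0.96 [362. 168.] 1578 [[0.414, -0.52, 0.016], [0.476, -0.452, 0.114], [0.547, -0.398, 0.12]]
drawer_front 0.76 [351. 180.] 370 [[0.409, -0.467, 0.01], [0.434, -0.429, 0.099], [0.465, -0.394, 0.109]]
cup 0.74 [115. 196.] 254 [[0.381, 0.309, 0.002], [0.406, 0.346, 0.049], [0.428, 0.359, 0.078]]
tape_measure 0.73 [158. 187.] 270 [[0.419, 0.168, 0.012], [0.444, 0.194, 0.059], [0.47, 0.229, 0.07]]
staple_box 0.91 [391. 204.] 429 [[0.329, -0.598, 0.01], [0.367, -0.558, 0.03], [0.406, -0.522, 0.035]]
blade_box 0.76 [141. 217.] 197 [[0.326, 0.241, 0.01], [0.341, 0.273, 0.021], [0.354, 0.313, 0.028]]
```

```bash
python3 - <<'E'
import cv2,numpy as np
a=cv2.imread('pics/scene0.png');b=cv2.imread('pics/top0.png')
# crops: enlarge
x=cv2.resize(a[220:360,200:360],(400,350),interpolation=cv2.INTER_CUBIC);y=cv2.resize(b[110:250,290:450],(400,350),interpolation=cv2.INTER_CUBIC)
t=np.hstack([cv2.resize(a,(333,250)),cv2.resize(b,(333,250))]);t=cv2.copyMakeBorder(t,0,0,0,134,0)
cv2.imwrite('pics/m0.png',np.vstack([t,np.hstack([x,y])]))
E
cat > fit.py <<'E'
from h import *
# unit yaw from top surfaces
for c in ('scene','top'):
    im,d,out=look(c,['cup_unit','drawer_front','cup'])
    p=out['cup_unit'][2]; q=p[(p[:,2]>.109)&(p[:,2]<.122)]
    print(c,'unit top z',np.median(q[:,2]),cv2.minAreaRect((q[:,:2]*1000).astype(np.float32)))
    p=out['drawer_front'][2]; q=p[(p[:,2]>.098)]
    print('front top',len(q),cv2.minAreaRect((q[:,:2]*1000).astype(np.float32)))
    if 'cup' in out:
        p=out['cup'][2]; q=p[(p[:,2]>.066)]
        print('rim',np.median(q[:,2]),cv2.minEnclosingCircle((q[:,:2]*1000).astype(np.float32)),len(q))
E
python3 fit.py
```

```text
scene unit top z 0.11758614763905517 ((481.8946838378906, -462.3314208984375), (103.54957580566406, 121.02935028076172), 59.58576965332031)
front top 184 ((436.45269775390625, -436.9100646972656), (85.5880355834961, 19.171478271484375), 60.33732986450195)
rim 0.07388665406354367 ((404.0764465332031, 334.2265625), 29.137752532958984) 72
top unit top z 0.11605542158483595 ((482.43304443359375, -460.2813415527344), (99.59343719482422, 121.69609069824219), 59.66508483886719)
front top 180 ((437.2161560058594, -433.2218017578125), (84.1794662475586, 21.37864112854004), 59.78104019165039)
rim 0.07435391250381485 ((405.7206726074219, 335.1734924316406), 26.447603225708008) 73
```

View pics/m0.png

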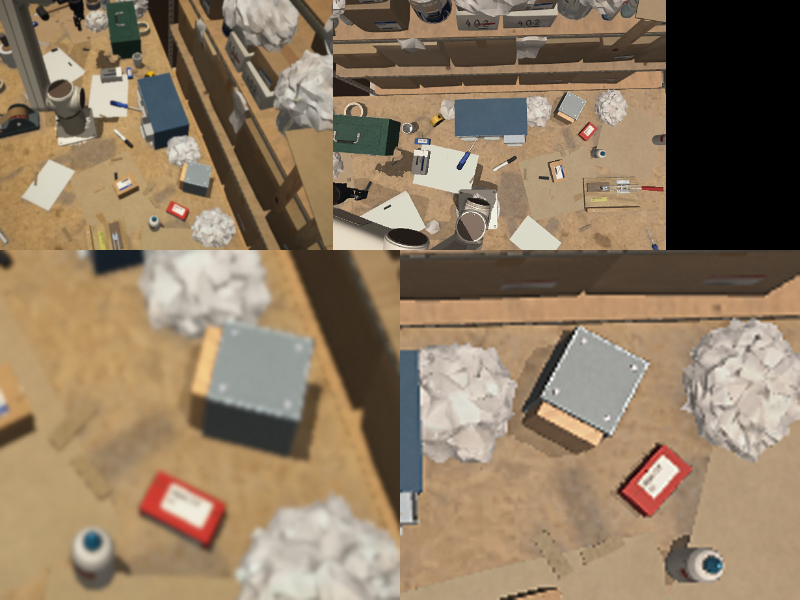

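Scene: the unit's wooden front faces the robot (yaw about −30°), the staple box lies clear of the drawer's path, and the cup stands at about (0.405, 0.335). I'll check what surrounds the cup while making the first move.

Run:
```python
from h import *
ims=[]
for c,(u,v) in (('scene',(212,89)),('top',(115,196))):
    im,d=bot.camera(c); w=im[max(0,v-50):v+50,u-65:u+65]; ims.append(cv2.resize(w,(390,300),interpolation=cv2.INTER_CUBIC))
    P=pts(c,d,np.ones_like(d,bool))
    print(c)
    for x in np.arange(.30,.54,.02):
        print('%.2f'%x,[int(1000*np.percentile(q,95)) if len(q:=P[(abs(P[:,0]-x)<.01)&(abs(P[:,1]-y)<.01),2]) else -1 for y in np.arange(.2,.50,.02)])
cv2.imwrite('pics/cup.png',np.hstack(ims)[:,:,::-1])
```

```text
scene
0.30 [6, 11, 42, 50, 48, 48, 7, 9, 6, 41, 139, 147, 149, 149, 148]
0.32 [10, 8, 24, 24, 16, 14, 9, 8, 10, 6, 144, 148, 153, 151, 153]
0.34 [7, 7, 27, 27, 26, 31, 24, 8, 8, 8, 143, 147, 153, 153, 152]
0.36 [6, 5, 20, 23, 25, 28, 22, 9, 8, 7, 142, 149, 153, 151, 151]
0.38 [-1, 6, 7, 7, 11, 10, 77, 75, 74, 6, 144, 152, 151, 152, 152]
0.40 [-1, -1, 6, 7, 11, 78, 71, 66, 80, -1, 146, 148, 152, 152, 151]
0.42 [66, 48, 8, 6, 7, 72, 73, 76, 76, 148, 146, 149, 149, 148, 146]
0.44 [73, 65, -1, 5, 7, 7, 6, 58, 8, 148, 144, 150, 147, 149, 148]
0.46 [72, 70, -1, -1, 7, 9, 5, 8, 8, 10, 8, 7, 49, 120, 147]
0.48 [58, -1, 5, 8, 7, 6, 7, 8, 5, 7, 9, 7, 6, 8, 6]
0.50 [-1, 4, 7, 7, 5, 9, 9, 7, 6, 6, 9, 8, 6, 7, 11]
0.52 [-1, 5, 7, 10, 7, 10, 6, 6, 8, 9, 7, 8, 5, 5, 4]
0.54 [-1, 6, 8, 7, 7, 6, 9, 3, 7, 8, 8, 8, 7, 9, 8]
top
0.30 [5, 5, 41, 49, 49, 48, 5, 4, 4, 37, 137, 146, 145, 147, 146]
0.32 [6, 4, 21, 21, 21, 7, 4, 3, 4, 5, 142, 145, 149, 149, 147]
0.34 [4, 4, 23, 25, 25, 25, 23, 7, 5, 4, 143, 146, 150, 150, 150]
0.36 [5, 4, 21, 21, 23, 24, 20, 4, 3, 4, 143, 146, 149, 149, 149]
0.38 [4, 3, 4, 3, 9, 8, 75, 76, 48, 3, 144, 147, 149, 150, 149]
0.40 [5, 6, 3, 4, 5, 72, 74, 24, 76, 3, 143, 147, 149, 149, 149]
0.42 [60, 52, 3, 3, 6, 3, 75, 75, 74, 4, 144, 146, 145, 146, 146]
0.44 [70, 65, 38, 5, 3, 4, 5, 5, 4, 4, 144, 145, 146, 146, 145]
0.46 [70, 68, 2, 4, 6, 5, 4, 4, 5, 4, 5, 5, 3, 144, 147]
0.48 [31, 4, 5, 4, 5, 7, 4, 4, 5, 5, 5, 5, 3, 4, 4]
0.50 [4, 4, 5, 5, 5, 5, 4, 4, 5, 4, 6, 5, 4, 4, 4]
0.52 [5, 4, 4, 5, 5, 4, 3, 5, 5, 5, 5, 5, 4, 5, 5]
0.54 [6, 5, 2, 4, 5, 3, 5, 5, 5, 5, 4, 5, 5, 4, 6]
```

View pics/cup.png

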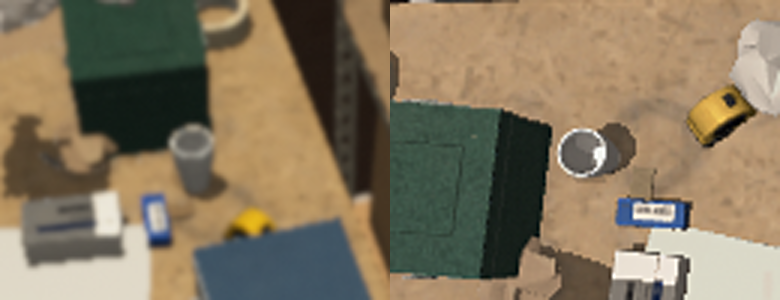

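The cup is about 30 mm from a 150 mm high green box on its +y side, so I'll grip it along world x. Next I go to the pre-press position with the fingers shut.

Request:
step_arm(
  rows=[
    [[-383, -383, 0], 13.5],
    [[-383, -383, 0], 13.5],
    [[-383, -383, 0], 13.5],
    [[-383, -383, 0], 13.5],
    [[-383, -383, 0], 13.5],
    [[-383, -383, 0], 13.5],
    [[-383, -383, 0], 13.5],
    [[-383, -383, 0], 13.5],
    [[-478, -773, 0], 13.5],
    [[-478, -773, 0], 13.5],
    [[-478, -773, 0], 13.5],
    [[-478, -773, 0], 13.5],
  ],
  claw=1,
)

```text
clock: 2.7
eef_pos: [0.379, -0.2147, 0.3042]
tool_rot: [0.262, 0.965, 0.0, 0.001]
ft_force: [2.2, 1.2, 0.1]
grip_width: 0.0003
grasp_force: 0.0
```

```bash
cat > go.py <<'E'
import sys
from h import *
from scipy.spatial.transform import Rotation as R
o=bot.get_obs(); r=R.from_quat(o['tool_rot']); M=r.as_matrix()
print(round(o['clock'],2),'pos',np.round(o['eef_pos'],4),'yaw y',round(float(np.degrees(np.arctan2(M[1,1],M[0,1]))),2),'f',np.round(o['ft_force'],2),'w',round(o['grip_width'],4),o['grasp_force'],'j6',round(o['joint_pos'][5],2))
for a in sys.argv[1:]:
    t=np.array([float(v) for v in a.split(',')]); print(a,np.round(M.T@(t-o['eef_pos'])*1000,1))
E
python3 go.py 0.3776,-0.400,0.30 0.3776,-0.400,0.14
```

```text
2.7 pos [ 0.379  -0.2147  0.3042] yaw y 59.59 f [2.24 1.22 0.11] w 0.0003 0.0 j6 0.02
0.3776,-0.400,0.30 [ -92.6 -160.5    4.3]
0.3776,-0.400,0.14 [ -92.4 -160.5  164.3]
```

Request:
step_arm(
  rows=[
    [[-45, -78, 0], 0],
    [[-75, -130, 0], 0],
    [[-75, -130, 0], 0],
    [[-75, -130, 0], 0],
    [[-75, -130, 0], 0],
  ],
)

```text
clock: 3.32
eef_pos: [0.3781, -0.3619, 0.3037]
tool_rot: [0.262, 0.965, 0.0, -0.0]
ft_force: [-0.3, 0.4, 0.7]
grip_width: 0.0001
grasp_force: 0.0
```

```bash
python3 go.py 0.3776,-0.400,0.30 0.3776,-0.400,0.14
```

```text
3.33 pos [ 0.3781 -0.3619  0.3037] yaw y 59.63 f [-0.26  0.43  0.75] w 0.0001 0.0 j6 -0.23
0.3776,-0.400,0.30 [-18.9 -33.1   3.7]
0.3776,-0.400,0.14 [-19.  -33.2 163.7]
```

Request:
step_arm(
  rows=[
    [[-19, -33, 30], 0],
    [[-19, -33, 80], 0],
    [[-19, -33, 130], 0],
    [[-19, -33, 164], 0],
    [[-40, -33, 164], 0],
    [[-55, -33, 164], 0],
    [[-55, -33, 164], 0],
  ],
)

```text
clock: 4.2
eef_pos: [0.4102, -0.4179, 0.1403]
tool_rot: [0.261, 0.965, -0.0, 0.0]
ft_force: [0.2, 0.4, -1.6]
grip_width: -0.0002
grasp_force: 0.0
```

```bash
python3 go.py 0.4293,-0.4308,0.14;python3 - <<'E'
from h import *
im,d=bot.camera('top'); im2,d2=bot.camera('scene')
cv2.imwrite('pics/press.png',np.hstack([cv2.resize(im[110:250,290:450],(400,350)),cv2.resize(im2[200:340,200:360],(400,350))])[:,:,::-1])
E
```

```text
4.2 pos [ 0.4102 -0.4179  0.1403] yaw y 59.76 f [ 0.18  0.41 -1.58] w -0.0002 0.0 j6 -0.27
0.4293,-0.4308,0.14 [-23.   -1.5   0.3]
```

View pics/press.png

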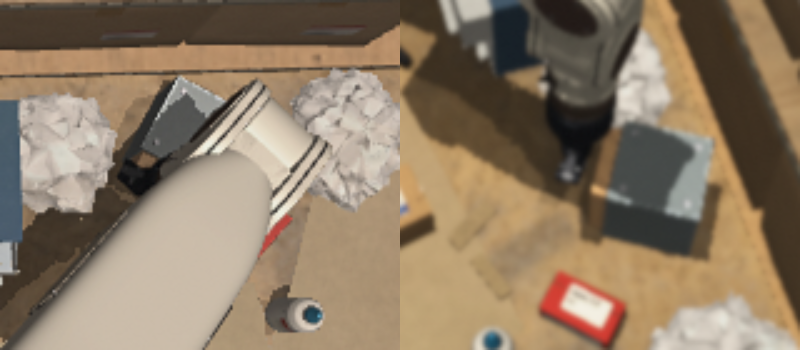

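The shut fingers stand just in front of the wooden face (scene crop about (575,165), front about (600,190)). Now I press in gently.

Request:
step_arm(
  rows=[
    [[-6, 0, 0], 0],
    [[-10, 0, 0], 0],
    [[-13, 0, 0], 0],
    [[-15, 0, 0], 0],
    [[-17, 0, 0], 0],
    [[-17, 0, 0], 0],
  ],
)

```text
clock: 5.05
eef_pos: [0.4232, -0.4274, 0.1397]
tool_rot: [0.262, 0.965, 0.0, -0.0]
ft_force: [-2.8, 1.9, 1.7]
grip_width: 0.0001
grasp_force: 1.6
```

Request:
step_arm(
  rows=[
    [[-3, 0, 0], 0],
    [[-5, 0, 0], 0],
    [[-7, 0, 0], 0],
    [[-7, 0, 0], 0],
  ],
)

```text
clock: 5.55
eef_pos: [0.4298, -0.4312, 0.1397]
tool_rot: [0.262, 0.965, -0.0, 0.0]
ft_force: [-3.5, 0.6, 0.5]
grip_width: -0.0002
grasp_force: 1.5
```

Request:
step_arm(
  rows=[
    [[-2, 0, 0], 0],
    [[-4, 0, 0], 0],
    [[-4, 0, 0], 0],
  ],
)

```text
clock: 5.92
eef_pos: [0.4318, -0.4324, 0.1397]
tool_rot: [0.262, 0.965, 0.001, -0.002]
ft_force: [-6.7, 4.3, 3.2]
grip_width: 0.0001
grasp_force: 4.1
```

Request:
step_arm(
  rows=[
    [[-2, 0, 0], 0],
    [[-2, 0, 0], 0],
  ],
)

```text
clock: 6.18
eef_pos: [0.432, -0.4325, 0.1397]
tool_rot: [0.262, 0.965, 0.001, -0.004]
ft_force: [-11.5, 6.4, 7.4]
grip_width: -0.0002
grasp_force: 6.7
```

That is the stop. I retreat quickly, then rise.

Request:
step_arm(
  rows=[
    [[40, 0, 0], 0],
    [[95, 0, 0], 0],
    [[150, 0, 0], 0],
    [[170, 0, -40], 0],
    [[170, 60, -100], 0],
    [[170, 120, -160], 0],
    [[170, 180, -160], 0],
    [[170, 200, -160], 0],
    [[170, 200, -160], 0],
  ],
  claw=-1,
)

```text
clock: 7.3
eef_pos: [0.3926, -0.1734, 0.3019]
tool_rot: [0.259, 0.966, 0.0, 0.003]
ft_force: [0.6, -0.0, -0.4]
grip_width: 0.0856
grasp_force: 0.0
```

```bash
cat > dr.py <<'E'
from h import *
im,d,out=look('top',['drawer_front','holder_mouth','cup_unit']); im2,d2,out2=look('scene',['drawer_front','holder_mouth','cup_unit'])
for nm,o in (('top',out),('scene',out2)):
    for n,(s,uv,p,m) in o.items():
        q=p[p[:,2]>.098] if n!='holder_mouth' else p[p[:,2]>.045]
        if len(q)>5: print(nm,n,round(s,2),np.round(uv),len(q),cv2.minAreaRect((q[:,:2]*1000).astype(np.float32)),np.round(np.median(q[:,2]),3))
import sys
cv2.imwrite(sys.argv[1],np.hstack([cv2.resize(im[110:250,290:450],(400,350)),cv2.resize(im2[200:340,200:360],(400,350))])[:,:,::-1])
E
python3 dr.py pics/out.png; python3 go.py 0.405,0.335,0.3
```

```text
top drawer_front 0.91 [345. 192.] 223 ((369.3900146484375, -395.1721496582031), (86.31558227539062, 24.602296829223633), 60.28751754760742) 0.105
top holder_mouth 0.61 [346. 191.] 384 ((402.353759765625, -412.40936279296875), (86.63645935058594, 101.58747100830078), 62.06237030029297) 0.102
top cup_unit 0.86 [352. 174.] 1279 ((445.8760681152344, -439.5145263671875), (100.63333892822266, 201.0819549560547), 59.95946502685547) 0.115
scene drawer_front 0.75 [265. 269.] 216 ((369.7097473144531, -400.1141357421875), (82.65394592285156, 22.300189971923828), 59.367332458496094) 0.107
scene holder_mouth 0.74 [265. 270.] 464 ((393.3827819824219, -411.3034973144531), (86.49388885498047, 78.9022216796875), 62.52328872680664) 0.097
scene cup_unit 0.94 [291. 271.] 1551 ((446.23828125, -441.9209289550781), (103.59185028076172, 202.68829345703125), 60.43271255493164) 0.117
7.7 pos [ 0.3889 -0.1765  0.2996] yaw y 59.48 f [0.61 0.14 0.14] w 0.0853 0.0 j6 0.11
0.405,0.335,0.3 [ 2.459e+02  4.488e+02 -3.000e-01]
```

View pics/out.png

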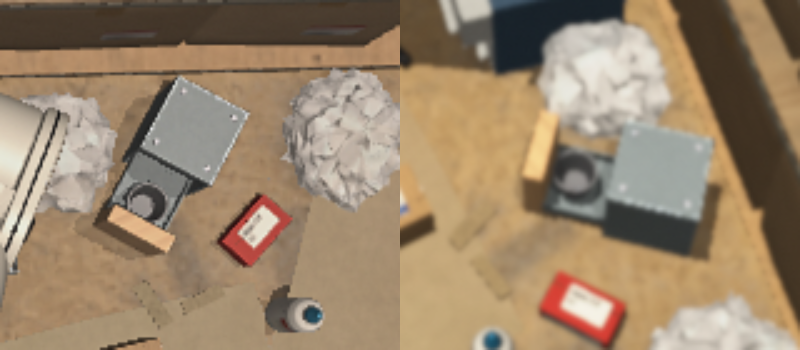

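Drawer is fully out, with the holder at about (0.405, −0.417). Now to the cup.

Request:
step_arm(
  rows=[
    [[246, 449, 0], 59.5],
    [[246, 449, 0], 59.5],
    [[246, 449, 0], 59.5],
    [[246, 449, 0], 59.5],
    [[246, 449, 0], 59.5],
    [[246, 449, 0], 59.5],
    [[246, 449, 0], 59.5],
    [[246, 449, 0], 59.5],
    [[246, 449, 0], 59.5],
    [[246, 449, 0], 59.5],
    [[246, 449, 0], 59.5],
    [[246, 449, 0], 59.5],
  ],
  claw=-1,
)

```text
clock: 9.2
eef_pos: [0.4045, 0.3346, 0.2997]
tool_rot: [0.707, 0.707, -0.001, 0.0]
ft_force: [0.4, 1.3, -0.2]
grip_width: 0.0854
grasp_force: 0.0
```

```bash
python3 go.py 0.405,0.335,0.116
python3 - <<'E'
from h import *
from scipy.optimize import least_squares
im,d=bot.camera('top'); im2,d2=bot.camera('scene')
for c,D in (('top',d),('scene',d2)):
    P=pts(c,D,np.ones_like(D,bool)); q=P[(np.hypot(P[:,0]-.405,P[:,1]+.417)<.034)&(P[:,2]>.05)&(P[:,2]<.068)]
    f=least_squares(lambda a:np.hypot(q[:,0]-a[0],q[:,1]-a[1])-.0255,[.405,-.417],loss='soft_l1',f_scale=.002)
    print(c,len(q),f.x,np.median(q[:,2]))
E
```

```text
9.2 pos [0.4045 0.3346 0.2997] yaw y 0.0 f [ 0.36  1.3  -0.25] w 0.0854 0.0 j6 2.26
0.405,0.335,0.116 [  0.6   0.6 183.7]
top 65 [ 0.40473123 -0.41495291] 0.0553258341804872
scene 107 [ 0.40457541 -0.41782633] 0.05678453585542509
```

Request:
step_arm(
  rows=[
    [[0, 0, 50], 0],
    [[0, 0, 100], 0],
    [[0, 0, 140], 0],
    [[0, 0, 165], 0],
    [[0, 0, 184], 0],
    [[0, 0, 184], 0],
    [[0, 0, 184], 0],
  ],
)

```text
clock: 10.18
eef_pos: [0.405, 0.3359, 0.117]
tool_rot: [0.707, 0.707, 0.001, 0.0]
ft_force: [0.6, -0.6, 0.3]
grip_width: 0.0853
grasp_force: 0.0
```

Request:
step_arm(
  rows=[
    [[0, 0, 0], 0],
    [[0, 0, 0], 0],
    [[0, 0, 0], 0],
    [[0, 0, 0], 0],
    [[0, 0, 0], 0],
    [[0, 0, 0], 0],
    [[0, 0, 0], 0],
    [[0, 0, 0], 0],
  ],
  claw=1,
)

```text
clock: 11.18
eef_pos: [0.405, 0.3366, 0.1174]
tool_rot: [0.706, 0.708, 0.001, 0.0]
ft_force: [0.5, -1.1, 5.0]
grip_width: 0.0511
grasp_force: 61.5
```

Request:
step_arm(
  rows=[
    [[0, 0, -10], 0],
    [[0, 0, -30], 0],
    [[0, 0, -80], 0],
    [[0, 0, -130], 0],
    [[0, 0, -180], 0],
    [[0, 0, -200], 0],
    [[0, 0, -200], 0],
  ],
)

```text
clock: 12.05
eef_pos: [0.4048, 0.3367, 0.3183]
tool_rot: [0.706, 0.708, 0.002, 0.0]
ft_force: [0.3, -0.6, -1.3]
grip_width: 0.0505
grasp_force: 62.5
```

```bash
python3 go.py 0.405,-0.4165,0.317
python3 - <<'E'
from h import *
im,d=bot.camera('scene'); a=im[40:140,150:280]; im,d=bot.camera('top'); b=im[140:240,60:190]
cv2.imwrite('pics/lift.png',cv2.resize(np.hstack([a,b]),(780,300),interpolation=cv2.INTER_CUBIC)[:,:,::-1])
E
```

```text
12.05 pos [0.4048 0.3367 0.3183] yaw y 0.12 f [ 0.34 -0.58 -1.28] w 0.0505 62.528294913936406 j6 2.26
0.405,-0.4165,0.317 [-753.2   -1.4   -1.1]
```

View pics/lift.png

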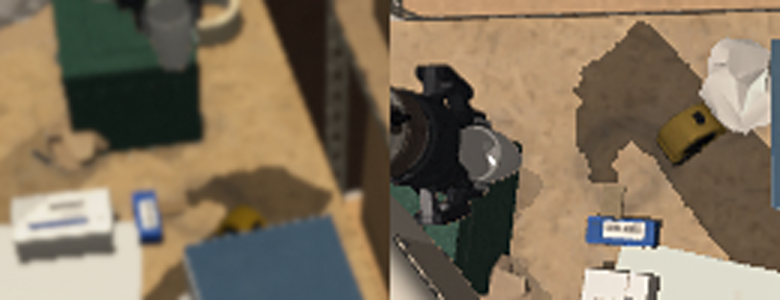

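```bash
cat > cup.py <<'E'
from h import *
for c in ('top','scene'):
    im,d,o=look(c,['cup'])
    if 'cup' in o:
        s,uv,p,m=o['cup']; z=p[:,2]; print(c,round(s,2),len(p),'z',np.round(np.percentile(z,[2,50,98]),3))
        for lo in np.arange(np.percentile(z,2),np.percentile(z,98),.015):
            q=p[(z>=lo)&(z<lo+.015)]
            if len(q)>8: print('  %.3f'%(lo+.0075),len(q),np.round(np.percentile(q[:,:2],[3,97],axis=0),3).tolist())
E
python3 cup.py
```

```text
top 0.51 271 z [0.202 0.239 0.276]
  0.209 46 [[0.392, 0.316], [0.419, 0.351]]
  0.224 57 [[0.387, 0.313], [0.421, 0.354]]
  0.239 59 [[0.383, 0.31], [0.424, 0.357]]
  0.254 42 [[0.379, 0.309], [0.424, 0.353]]
  0.269 57 [[0.378, 0.309], [0.424, 0.337]]
scene 0.81 305 z [0.207 0.255 0.278]
  0.214 29 [[0.387, 0.31], [0.419, 0.328]]
  0.229 32 [[0.382, 0.309], [0.419, 0.333]]
  0.244 67 [[0.382, 0.304], [0.424, 0.361]]
  0.259 96 [[0.378, 0.306], [0.425, 0.359]]
  0.274 73 [[0.378, 0.306], [0.425, 0.359]]
```

The cup hangs upright, offset about −2 mm in tool x. I carry it over the drawer.

Request:
step_arm(
  rows=[
    [[-40, 0, 0], 0],
    [[-753, -1, 0], -59.7],
    [[-753, -1, 0], -59.7],
    [[-753, -1, 0], -59.7],
    [[-753, -1, 0], -59.7],
    [[-753, -1, 0], -59.7],
    [[-753, -1, 0], -59.7],
    [[-753, -1, 0], -59.7],
    [[-753, -1, 0], -59.7],
    [[-753, -1, 0], -59.7],
    [[-753, -1, 0], -59.7],
    [[-753, -1, 0], -59.7],
  ],
)

```text
clock: 13.85
eef_pos: [0.4047, -0.3384, 0.3151]
tool_rot: [0.261, 0.965, 0.0, -0.0]
ft_force: [1.3, 0.7, 0.5]
grip_width: 0.0508
grasp_force: 62.5
```

```bash
python3 go.py 0.405,-0.4165,0.317
```

```text
13.85 pos [ 0.4047 -0.3384  0.3151] yaw y 59.79 f [1.34 0.69 0.54] w 0.0508 62.52008576877415 j6 -0.17
0.405,-0.4165,0.317 [-39.5 -67.3  -2. ]
```

Request:
step_arm(
  rows=[
    [[-15, -25, 0], 0],
    [[-30, -50, 0], 0],
    [[-30, -50, 0], 0],
    [[-30, -50, 0], 0],
    [[-30, -50, 0], 0],
  ],
)

```text
clock: 14.48
eef_pos: [0.4061, -0.3938, 0.3158]
tool_rot: [0.26, 0.966, 0.0, -0.0]
ft_force: [-0.4, 0.5, -0.6]
grip_width: 0.0506
grasp_force: 62.6
```

```bash
python3 go.py 0.405,-0.4165,0.317; python3 cup.py
```

```text
14.47 pos [ 0.4061 -0.3938  0.3158] yaw y 59.88 f [-0.41  0.52 -0.55] w 0.0506 62.553758907015435 j6 -0.24
0.405,-0.4165,0.317 [-10.4 -20.2  -1.2]
scene 0.66 189 z [0.082 0.254 0.323]
  0.089 12 [[0.446, -0.345], [0.475, -0.29]]
  0.209 17 [[0.398, -0.412], [0.421, -0.38]]
  0.224 16 [[0.405, -0.415], [0.427, -0.382]]
  0.239 26 [[0.404, -0.418], [0.429, -0.38]]
  0.254 36 [[0.397, -0.424], [0.43, -0.383]]
  0.269 44 [[0.4, -0.424], [0.432, -0.384]]
```

Request:
step_arm(
  rows=[
    [[-9, -20, 0], 0],
    [[-9, -20, 0], 0],
    [[-9, -20, 40], 0],
    [[-9, -20, 80], 0],
    [[-9, -20, 110], 0],
    [[-9, -20, 125], 0],
    [[-9, -20, 128], 0],
    [[-9, -20, 128], 0],
  ],
)

```text
clock: 15.68
eef_pos: [0.4043, -0.417, 0.1891]
tool_rot: [0.26, 0.966, -0.0, 0.001]
ft_force: [0.2, 0.4, -0.1]
grip_width: 0.0508
grasp_force: 62.6
```

```bash
python3 go.py 0.4037,-0.4158,0.187
python3 - <<'E'
from h import *
im,d=bot.camera('scene'); a=im[220:320,230:330]; im,d=bot.camera('top'); b=im[130:230,300:400]
cv2.imwrite('pics/ins.png',cv2.resize(np.hstack([a,b]),(800,400),interpolation=cv2.INTER_CUBIC)[:,:,::-1])
E
python3 cup.py
```

```text
15.68 pos [ 0.4043 -0.417   0.1891] yaw y 59.82 f [ 0.2   0.41 -0.05] w 0.0508 62.59209645388182 j6 -0.27
0.4037,-0.4158,0.187 [1.2 0.7 2.1]
scene 0.48 111 z [0.077 0.126 0.153]
  0.084 12 [[0.402, -0.436], [0.421, -0.407]]
  0.099 15 [[0.404, -0.438], [0.425, -0.405]]
  0.114 19 [[0.403, -0.442], [0.427, -0.404]]
  0.129 21 [[0.401, -0.445], [0.43, -0.408]]
  0.144 36 [[0.402, -0.445], [0.43, -0.408]]
```

View pics/ins.png

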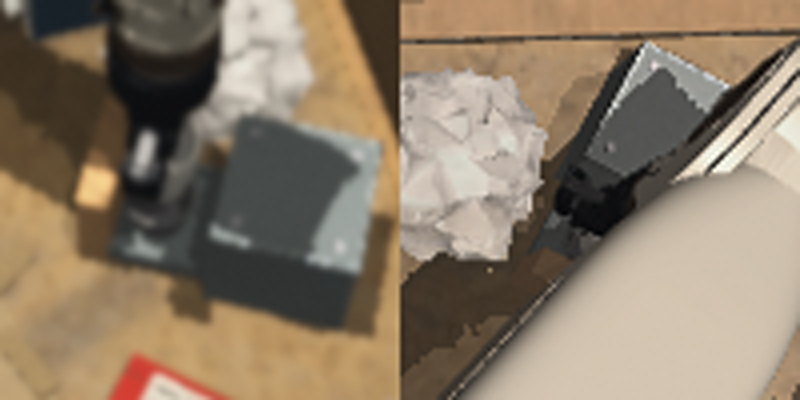

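The cup sits right above the holder mouth (scene crop about (155,200)), within roughly 1 mm. I lower it.

Request:
step_arm(
  rows=[
    [[0, 0, 10], 0],
    [[0, 0, 18], 0],
    [[0, 0, 26], 0],
    [[0, 0, 32], 0],
    [[0, 0, 37], 0],
    [[0, 0, 37], 0],
    [[0, 0, 37], 0],
  ],
)

```text
clock: 16.85
eef_pos: [0.4039, -0.4167, 0.1511]
tool_rot: [0.26, 0.965, -0.0, 0.0]
ft_force: [0.2, 0.0, -0.5]
grip_width: 0.0509
grasp_force: 62.6
```

Expected seat is at TCP z ≈ 0.144 to 0.146.

Request:
step_arm(
  rows=[
    [[0, 0, 1], 0],
    [[0, 0, 2], 0],
    [[0, 0, 3], 0],
    [[0, 0, 3], 0],
    [[0, 0, 3], 0],
  ],
)

```text
clock: 17.48
eef_pos: [0.4038, -0.4168, 0.1479]
tool_rot: [0.26, 0.965, -0.0, 0.0]
ft_force: [-0.3, -1.2, -1.3]
grip_width: 0.0507
grasp_force: 62.6
```

Request:
step_arm(
  rows=[
    [[0, 0, 0.5], 0],
    [[0, 0, 1], 0],
    [[0, 0, 1], 0],
    [[0, 0, 1], 0],
  ],
)

```text
clock: 17.98
eef_pos: [0.4038, -0.4168, 0.1471]
tool_rot: [0.26, 0.965, -0.0, 0.0]
ft_force: [-0.1, -0.6, -0.2]
grip_width: 0.0508
grasp_force: 62.6
```

Request:
step_arm(
  rows=[
    [[0, 0, 0.5], 0],
    [[0, 0, 1], 0],
    [[0, 0, 1], 0],
    [[0, 0, 1], 0],
  ],
)

```text
clock: 18.48
eef_pos: [0.4038, -0.4169, 0.1461]
tool_rot: [0.26, 0.965, -0.0, 0.0]
ft_force: [-0.1, -2.6, 1.2]
grip_width: 0.0507
grasp_force: 62.6
```

Request:
step_arm(
  rows=[
    [[0, 0, 0.5], 0],
    [[0, 0, 0.8], 0],
    [[0, 0, 0.8], 0],
    [[0, 0, 0.8], 0],
  ],
)

```text
clock: 18.98
eef_pos: [0.4038, -0.417, 0.1454]
tool_rot: [0.261, 0.965, -0.0, 0.0]
ft_force: [0.1, -4.1, 1.1]
grip_width: 0.0508
grasp_force: 62.7
```

Side contact: the holder pushes the cup toward −y. I shift about 1 mm that way.

Request:
step_arm(
  rows=[
    [[-0.5, -0.9, 0], 0],
    [[-0.5, -0.9, 0], 0],
    [[-0.5, -0.9, 0], 0],
    [[-0.5, -0.9, 0], 0],
  ],
)

```text
clock: 19.48
eef_pos: [0.4038, -0.4174, 0.1449]
tool_rot: [0.26, 0.966, 0.0, -0.0]
ft_force: [-0.4, -2.3, 0.8]
grip_width: 0.0511
grasp_force: 62.7
```

Request:
step_arm(
  rows=[
    [[-0.5, -0.9, 0], 0],
    [[-0.5, -0.9, 0], 0],
    [[-0.5, -0.9, 0.6], 0],
    [[-0.5, -0.9, 0.6], 0],
    [[-0.5, -0.9, 0.6], 0],
  ],
)

```text
clock: 20.1
eef_pos: [0.4038, -0.418, 0.1443]
tool_rot: [0.26, 0.966, 0.001, -0.0]
ft_force: [0.5, 2.5, -0.3]
grip_width: 0.051
grasp_force: 62.8
```

Request:
step_arm(
  rows=[
    [[0.3, 0.5, 0], 0],
    [[0.3, 0.5, 0], 0],
    [[0.3, 0.5, 0.6], 0],
    [[0.3, 0.5, 0.6], 0],
    [[0.3, 0.5, 0.6], 0],
  ],
)

```text
clock: 20.72
eef_pos: [0.4038, -0.4179, 0.1441]
tool_rot: [0.26, 0.966, 0.0, 0.0]
ft_force: [2.2, 3.4, 2.3]
grip_width: 0.0512
grasp_force: 63.0
```

Seated lightly (about 2 N up). I open partway, because of the paper wad beside the drawer.

Request:
step_arm(
  rows=[
    [[0, 0, 0], 0],
    [[0, 0, 0], 0],
    [[0, 0, 0], 0],
    [[0, 0, 0], 0],
    [[0, 0, 0], 0],
  ],
  claw=-0.5,
)

```text
clock: 21.35
eef_pos: [0.4037, -0.4182, 0.1439]
tool_rot: [0.26, 0.965, -0.0, -0.0]
ft_force: [0.5, 0.5, 0.4]
grip_width: 0.064
grasp_force: 0.0
```

Request:
step_arm(
  rows=[
    [[0, 0, -5], 0],
    [[0, 0, -15], 0],
    [[0, 0, -30], 0],
    [[0, 0, -60], 0],
    [[0, 0, -110], 0],
    [[0, 0, -160], 0],
    [[60, 0, -170], 0],
    [[120, 0, -170], 0],
    [[120, 60, -170], 0],
    [[120, 120, -170], 0],
    [[120, 180, -170], 0],
    [[120, 200, -170], 0],
  ],
)

```text
clock: 22.85
eef_pos: [0.4016, -0.1824, 0.3155]
tool_rot: [0.259, 0.966, 0.0, 0.001]
ft_force: [-1.1, -0.6, 0.1]
grip_width: 0.0639
grasp_force: 0.0
```

```bash
python3 dr.py pics/seat.png; python3 cup.py; python3 go.py
```

```text
top drawer_front 0.61 [342. 195.] 222 ((393.5276794433594, -408.0519714355469), (85.16233825683594, 78.979736328125), 60.2835807800293) 0.105
top holder_mouth 0.75 [347. 196.] 319 ((393.3742370605469, -408.1958312988281), (85.3123779296875, 79.64662170410156), 59.74557113647461) 0.103
top cup_unit 0.74 [356. 172.] 1332 ((447.04010009765625, -440.2768249511719), (100.5797348022461, 203.87806701660156), 60.2835807800293) 0.116
scene drawer_front 0.63 [260. 272.] 233 ((402.13067626953125, -416.27825927734375), (86.43097686767578, 98.96659088134766), 60.79521942138672) 0.107
scene holder_mouth 0.75 [262. 270.] 383 ((393.9953308105469, -410.7613525390625), (88.12321472167969, 79.3804702758789), 60.79521942138672) 0.104
scene cup_unit 0.91 [291. 274.] 1567 ((446.54071044921875, -442.63055419921875), (103.63452911376953, 201.90696716308594), 59.767494201660156) 0.117
top 0.76 256 z [0.027 0.067 0.104]
  0.034 60 [[0.394, -0.432], [0.42, -0.41]]
  0.049 35 [[0.389, -0.435], [0.425, -0.408]]
  0.064 39 [[0.388, -0.439], [0.426, -0.395]]
  0.079 39 [[0.38, -0.439], [0.428, -0.391]]
  0.094 53 [[0.381, -0.441], [0.428, -0.391]]
  0.109 24 [[0.381, -0.438], [0.428, -0.391]]
scene 0.82 325 z [0.032 0.08  0.106]
  0.040 31 [[0.399, -0.41], [0.423, -0.399]]
  0.055 47 [[0.391, -0.438], [0.426, -0.395]]
  0.070 66 [[0.387, -0.441], [0.427, -0.395]]
  0.085 70 [[0.381, -0.443], [0.428, -0.394]]
  0.100 102 [[0.381, -0.443], [0.43, -0.394]]
23.45 pos [ 0.4003 -0.1854  0.3139] yaw y 59.73 f [ 0.44  0.26 -0.47] w 0.0642 0.0 j6 0.09
```

View pics/seat.png

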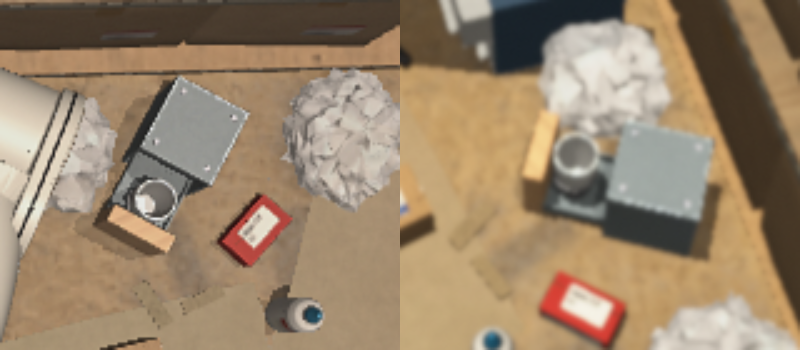

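The cup is upright in the holder (rim about 0.102). Now I push the drawer shut: fingers closed, in front of the face.

```bash
python3 go.py 0.322,-0.3685,0.14 0.3525,-0.386,0.14
```

```text
23.45 pos [ 0.4003 -0.1854  0.3139] yaw y 59.73 f [ 0.44  0.26 -0.47] w 0.0642 0.0 j6 0.09
0.322,-0.3685,0.14 [ -24.7 -197.6  173.9]
0.3525,-0.386,0.14 [ -59.8 -197.3  173.9]
```

Request:
step_arm(
  rows=[
    [[-10, -60, 0], 0],
    [[-20, -120, 0], 0],
    [[-25, -175, 0], 0],
    [[-25, -198, 0], 0],
    [[-25, -198, 40], 0],
    [[-25, -198, 90], 0],
    [[-25, -198, 140], 0],
    [[-25, -198, 174], 0],
    [[-25, -198, 174], 0],
    [[-25, -198, 174], 0],
  ],
  claw=1,
)

```text
clock: 24.7
eef_pos: [0.3232, -0.3694, 0.1412]
tool_rot: [0.261, 0.965, -0.0, 0.001]
ft_force: [-0.4, 0.3, 0.4]
grip_width: -0.0
grasp_force: 0.0
```

```bash
python3 go.py 0.432,-0.4325,0.14
```

```text
24.7 pos [ 0.3232 -0.3694  0.1412] yaw y 59.79 f [-0.4   0.32  0.4 ] w -0.0 0.0 j6 -0.32
0.432,-0.4325,0.14 [-125.8    0.2    1.4]
```

Contact after about 33 mm, stop after about 126 mm. I push gently at around 50 mm/s.

Request:
step_arm(
  rows=[
    [[-12, 0, 1], 0],
    [[-22, 0, 1], 0],
    [[-28, 0, 1], 0],
    [[-33, 0, 1], 0],
    [[-38, 0, 1], 0],
    [[-44, 0, 1], 0],
    [[-50, 0, 1], 0],
    [[-56, 0, 1], 0],
    [[-62, 0, 1], 0],
    [[-68, 0, 1], 0],
    [[-74, 0, 1], 0],
    [[-80, 0, 1], 0],
  ],
)

```text
clock: 26.2
eef_pos: [0.3921, -0.409, 0.1389]
tool_rot: [0.26, 0.965, 0.0, -0.0]
ft_force: [-2.0, 1.5, 1.8]
grip_width: -0.0001
grasp_force: 1.7
```

Request:
step_arm(
  rows=[
    [[-6, 0, 0], 0],
    [[-12, 0, 0], 0],
    [[-18, 0, 0], 0],
    [[-24, 0, 0], 0],
    [[-29, 0, 0], 0],
    [[-33, 0, 0], 0],
    [[-36, 0, 0], 0],
    [[-39, 0, 0], 0],
    [[-39, 0, 0], 0],
  ],
)

```text
clock: 27.32
eef_pos: [0.4257, -0.4286, 0.1389]
tool_rot: [0.26, 0.965, -0.0, 0.0]
ft_force: [-2.9, 1.2, 0.1]
grip_width: -0.0004
grasp_force: 1.6
```

Request:
step_arm(
  rows=[
    [[-3, 0, 0], 0],
    [[-5, 0, 0], 0],
    [[-7, 0, 0], 0],
    [[-8, 0, 0], 0],
    [[-8, 0, 0], 0],
  ],
)

```text
clock: 27.95
eef_pos: [0.4318, -0.4322, 0.1389]
tool_rot: [0.261, 0.965, 0.0, -0.001]
ft_force: [-5.8, 2.8, 2.9]
grip_width: 0.0
grasp_force: 2.9
```

Request:
step_arm(
  rows=[
    [[-2, 0, 0], 0],
    [[-3, 0, 0], 0],
    [[-3, 0, 0], 0],
  ],
)

```text
clock: 28.32
eef_pos: [0.4321, -0.4323, 0.1389]
tool_rot: [0.261, 0.965, 0.001, -0.004]
ft_force: [-12.6, 6.3, 8.7]
grip_width: -0.0001
grasp_force: 6.8
```

At the stop (14 N). I back off and clear away.

Request:
step_arm(
  rows=[
    [[8, 0, 0], 0],
    [[20, 0, 0], 0],
    [[40, 0, 0], 0],
    [[80, 0, 0], 0],
    [[120, 0, 0], 0],
    [[140, 0, -50], 0],
    [[140, 0, -110], 0],
    [[140, 50, -160], 0],
    [[140, 110, -160], 0],
    [[140, 170, -160], 0],
    [[140, 200, -160], 0],
    [[140, 200, -160], 0],
  ],
)

```text
clock: 29.82
eef_pos: [0.4161, -0.189, 0.2995]
tool_rot: [0.258, 0.966, 0.0, 0.002]
ft_force: [0.7, 0.4, -0.1]
grip_width: 0.0001
grasp_force: 0.0
```

```bash
python3 dr.py pics/end.png; python3 cup.py; python3 go.py
```

```text
top drawer_front 0.6 [351. 183.] 180 ((436.5355224609375, -433.51849365234375), (84.90635681152344, 20.864356994628906), 59.67781448364258) 0.104
top holder_mouth 0.64 [356. 182.] 308 ((436.5068054199219, -433.5617980957031), (91.87788391113281, 23.5264949798584), 57.34855270385742) 0.102
top cup_unit 0.83 [359. 165.] 1291 ((480.55194091796875, -459.56146240234375), (100.67664337158203, 123.14327239990234), 60.225948333740234) 0.115
scene drawer_front 0.74 [280. 270.] 155 ((433.2740173339844, -440.8063049316406), (85.79779052734375, 17.208160400390625), 61.281734466552734) 0.107
scene holder_mouth 0.57 [281. 264.] 243 ((442.539794921875, -425.36285400390625), (121.92578125, 22.112674713134766), 61.79220199584961) 0.106
scene cup_unit 0.68 [297. 274.] 1497 ((481.6536560058594, -461.68133544921875), (103.71797180175781, 122.25923156738281), 59.437503814697266) 0.117
30.43 pos [ 0.4144 -0.191   0.2989] yaw y 59.77 f [ 0.12  0.34 -0.5 ] w 0.0 0.0 j6 0.1
```

View pics/end.png

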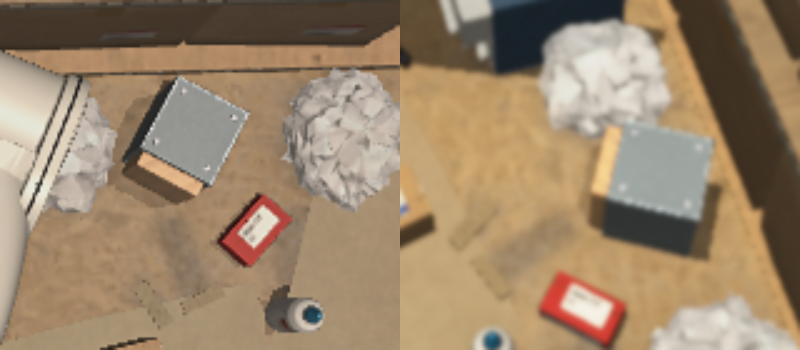

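The drawer has stayed shut and nothing else moved, so I hand the job in.

```bash
python3 -c "
from workcell import bot
print(bot.job_done())"
```

```text
the job is handed in; nothing more can be done
None
```

The cup sits lightly in the holder, the drawer is latched shut with the neighbouring things left alone as far as the cameras showed, and the job was handed in at about 30 s of the 72 s allowed; the judge's result was not shown.

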